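Press three pins home and empty the loading tray

TASK

Pull the green bench press's red-ball lever all the way down so that the brass pins in all three blocks go flush, then ease it back up slowly to its rest without ever letting it snap back. Then take the loading tray by its orange tab, tip it so that the three blocks slide off into the blue bin (not the red one), and set the empty tray back level in its place on the press bed, under the ram. Leave the tools, oil bottle and tape on the bench where they are.

Things in the scene. Friction and masses are not known exactly. Their poses are not given: they have to be found in the camera images.
- bed (a point): Centre of the top of the press bed, 30 mm above the bench, right below the ram: the tray's place. Axes: x to the back of the press, y to its left, z up. The ram's plate (56 mm in x, 116 mm in y) hangs 81 mm above the bed with the lever up and comes down 50 mm over the full stroke.
- press: Green bench press, fixed; origin on the bench below the ram, axes as bed. Bed 30 mm thick, x = -60 to +140, y = -75 to +75 mm; column x = 75 to 135, y = -30 to 30 mm; head overhanging at x = -40 to 135, y = -35 to 35 mm, z = 165 to 255 mm. Open at the front (-x) and at both sides.
- lever_ball (a point): Centre of the red ball (36 mm across) at the end of the press lever. It turns with the lever. The lever is a 14 mm steel rod on the press's right (-y) side.
- hub (a point): The lever's pivot: on its turning axis (along the press's y axis), in the plane in which the ball swings; 90 mm to the right (-y) of the bed's centre and 170 mm above the bed. The ball's centre is 160 mm from here. Axes as bed.
- lever (a joint): Lever angle, rad: 0 at rest, when the rod points forward (-x of the press) and 55 degrees up; grows as the ball is pulled forward and down; 1.13 at the bottom stop, when it points forward and 10 degrees down. A spring returns it; pulling takes 4 to 12 N at the ball.
- tray: Aluminium loading tray; origin at the centre of its underside, z up, x towards its open edge. Floor 100 mm (x) by 124 mm (y), 3 mm thick; 15 mm walls at the back (-x) and both sides, none at the +x edge. 160 g. It stands loose on the press bed with its tab to the front.
- tray_tab (a point): Grip point on the tray's orange tab: a plate 40 mm wide (y), 8 mm thick, 62 mm long, rising from a strip 35 mm behind the tray's back wall and leaning 0.42 rad (24 degrees) backwards, its top away from the tray. This point is on its mid-plane, 42 mm up along it (20 mm below its top), at x = -102, z = 40 mm of the tray. Axes as the tray (not tilted).
- tray_lip (a point): Middle of the tray's open edge, on the floor's top: x = +50, z = 3 mm of the tray.
- blue_bin: Blue open bin for the finished blocks, fixed, 190 (x) x 170 (y) x 60 mm tall, walls 4 mm; origin at the centre of its underside. It and the red bin change places.
- red_bin: Red open scrap bin of the same size, fixed; origin at the centre of its underside. Nothing is to go in.
- block_a: Dark steel-coloured block 32 x 26 x 28 mm tall, about 65 g, right (-y) one of the three in a row on the tray; origin at the centre of its underside.
- pin_a (a joint): How far this block's brass pin (10 mm thick) has been pressed in, m: at 0 it stands 10 mm proud of the block, at 0.010 it is flush.
- block_b: Dark steel-coloured block 32 x 26 x 28 mm tall, about 65 g, middle one of the three in a row on the tray; origin at the centre of its underside.
- pin_b (a joint): How far this block's brass pin (10 mm thick) has been pressed in, m: at 0 it stands 10 mm proud of the block, at 0.010 it is flush.
- block_c: Dark steel-coloured block 32 x 26 x 28 mm tall, about 65 g, left (+y) one of the three in a row on the tray; origin at the centre of its underside.
- pin_c (a joint): How far this block's brass pin (10 mm thick) has been pressed in, m: at 0 it stands 10 mm proud of the block, at 0.010 it is flush.
- oil_can: Bystander: yellow oil bottle, 48 mm across, 120 mm tall, standing; to be left alone.
- screwdriver: Bystander: screwdriver lying on the bench; to be left alone.
- hammer: Bystander: hammer lying on the bench; to be left alone.
- wrench: Bystander: steel wrench lying on the bench; to be left alone.
- tape_roll: Bystander: blue roll of tape, 90 mm across, 24 mm tall, lying flat; to be left alone.

How it is judged:
On the way, in this order (a step that is already met when the one before it is completed fails the run):
1. the lever is pulled down and all three pins are flush within 2 mm (value of joint lever above 1 rad and value of joint each of pin_a, pin_b, pin_c above 0.008 m), for 0.05 s.
2. the lever is eased back up to its rest (within 0.1 rad) (value of joint lever below 0.1 rad), for 0.2 s.
3. the tray is lifted and tipped more than 20 degrees over the blue bin (angle between tray's own z axis and vertical above 0.35 rad and height (world z) of tray_tab above 0.09 m and horizontal distance between tray_lip and blue_bin below 0.15 m), for 0.05 s.
4. all three blocks are in the blue bin (x of block_a in the frame of blue_bin between -0.093 and 0.093 m and y of block_a in the frame of blue_bin between -0.083 and 0.083 m and height (world z) of each of block_a, block_b, block_c below 0.07 m and x of block_b in the frame of blue_bin between -0.093 and 0.093 m and y of block_b in the frame of blue_bin between -0.083 and 0.083 m and x of block_c in the frame of blue_bin between -0.093 and 0.093 m and y of block_c in the frame of blue_bin between -0.083 and 0.083 m), for 0.2 s.
At the end, for the whole second after the job is handed in: All three pins are pressed to within 2 mm of flush, the lever is back at rest (below 0.1 rad), all three blocks lie at rest in the blue bin, and the tray stands at rest and level (within 0.1 rad) on the press bed, its centre within 35 mm of the bed's centre (all of step 4 and value of joint each of pin_a, pin_b, pin_c above 0.008 m and value of joint lever below 0.1 rad and linear speed of each of block_a, block_b, block_c below 0.03 m/s and angle between tray's own z axis and vertical below 0.1 rad and horizontal distance between tray and bed below 0.035 m and z of tray in the frame of bed below 0.008 m and linear speed of tray below 0.02 m/s); the robot touches nothing.
It fails at once if the lever snaps back (returns faster than 2 rad/s, 0.32 m/s at the ball) (velocity of joint lever below -2 rad/s).
It fails at once if a bystander is moved more than 40 mm (distance of any of oil_can, screwdriver, hammer, wrench, tape_roll from where it was at the start of the episode above 0.04 m).
It also fails if it takes over 72 s, if anything falls off the work surface, if the arm or the gripper's body presses on something with over 40 N, if the wrist force passes 120 N, or if a joint passes its speed limit or range.

ROBOT

A 6-joint arm with a two-finger parallel gripper is mounted at the origin on the work surface. World frame = base frame: x ahead of the robot, y to its left, z up, the work surface at z = 0. Lengths are in m, angles in rad, forces in N, time in s.
With the tool pointing down it reaches from about 0.35 to 0.925 m from the base axis. Payload 6.4 kg.
Tool frame: the origin (TCP) lies at the very end of the fingers, on their centre line; the grasp point (between the pads) lies 19 mm behind it; z points along the fingers, x is the direction in which the jaws open and shut, and the axes are right-handed (so a half turn about z gives the same grasp; the last joint's range is limited). The gripper opens to 94 mm and grips with 3 to 60 N. Pads are 16 mm wide; open, the fingers measure 119 mm over their backs; the gripper's body (75 mm by 177 mm) begins 78 mm behind the grasp point.
Start: joints at [-1.481, 0.245, 1.558, -0, 1.339, -0.174], TCP at [0.169, -0.628, 0.177] pointing down, gripper open.
Joint ranges: [-3.13, 3.13], [-1.02, 2.26], [0.13, 2.54], [-0.95, 4.09], [0.21, 2.88], [-2.74, 2.74]. Speed limits (rad/s): [2.57, 2.57, 3.14, 3.14, 3.14, 3.14].

INTERFACE

Orientations are given as a rotation vector (axis times angle).
In Python, from bench import robot gives the robot as it stands.
- The arm moves only by the tool step_arm, never from a script. Its argument "increments" is one flat list of numbers, 7 for each row, row after row: the turn, a rotation vector about the tool's x, y, z in rad, then the shift along the tool's x, y, z in mm, then the finger opening in mm, from 0 to 94. A call has 1 to 12 rows; each row is the pose to reach, as a shift and turn from the pose measured when the call began, along the tool's axes at that moment; what a row does not reach only later rows make up. A row lasts 1/12 s, in which the tool goes at most 41.7 mm and 7.16 degrees, less where a joint would pass 70% of its speed; a pose out of reach is approached as far as the arm can. A call with a gripper value outside its range is refused whole. The fingers move at their own pace and stop on an object; "force" is the grip in N (left out, the last holds). Time passes only in rows, so rows that repeat a pose let the fingers close. It gives the time, the measured TCP pose, the force and the opening at its end, in the units of the state.
- robot.sense(): the state, without advancing time (a new reading comes with each control period).
- robot.grab_frame(name): name is "scene" or "top" or "wrist"; returns a dict with "image" (420x560x3 uint8, blue, green, red), "depth" (420x560 float32, m along the optical axis (not along the pixel's ray), 0 where there is no reading), "fx", "fy", "cx", "cy" (pixels), "k1" (the pictures are not rectified: a ray, as slopes to the right and down, at radius r is drawn at 1 + k1 r^2 times it, then the intrinsics apply), "extrinsics" (4x4, takes a point from world to camera coordinates); the wrist camera has in their place "T_tool_cam" (4x4, takes a point from camera to tool coordinates, whose origin is the TCP and whose axes are the tool frame's). Camera axes: x right, y down, z forward; pixel columns grow to the right and rows downward; lengths in m; the calibration is good to about 2 mm. A picture is of the moment at which its call begins: read the wrist's pose just before it.
- robot.close_job(): hands the job in, once; it reports no verdict.
The state is a dict: "time": time; "joint_positions": joint angles; "joint_velocities": joint speeds; "joint_torque": joint torques, N m; "tool_pos": TCP position; "ee_rot": TCP orientation; "wrist_force": force on the tool from outside, world axes, zero at the start; "moment": the same for the moment, N m; "gripper_width": finger opening in m.
Only numpy, scipy, OpenCV 4.12 (cv2) and the standard library are available. Lean on these libraries where they do the work, as an engineer would, in place of code of your own. Each camera call takes 0.05 s, during which the arm holds its last target. There are 200 camera calls.

## Working session

There is one attempt and no reset: what is moved stays moved. The work goes in short steps, Python scripts to look and compute and a tool call to move; the robot and the scene stay as the last step left them, time stands still between calls to the robot, and variables do not carry over. Pictures are saved under pics/ and viewed, about 8 in all and at most 12, crops included, and the job is handed in when it is done.

Besides the shell and the picture viewer there is one more tool, called after "Call:" by a JSON object that holds its "name" and its "arguments". step_arm: Moves the arm, as the interface text tells. Its arguments: {"type":"object","properties":{"increments":{"type":"array","items":{"type":"number"}},"force":{"type":"number"}},"required":["increments"]}

```bash
mkdir -p pics; ls
cat > h.py <<'E'
import numpy as np, cv2
from scipy.spatial.transform import Rotation as R
from bench import robot
def pts(f):
    h,w=f["depth"].shape; u,v=np.meshgrid(np.arange(w),np.arange(h))
    K=np.array([[f["fx"],0,f["cx"]],[0,f["fy"],f["cy"]],[0,0,1.]])
    n=cv2.undistortPoints(np.stack([u,v],-1).reshape(-1,1,2).astype(float),K,np.array([f["k1"],0,0,0,0.])).reshape(h,w,2)
    d=f["depth"][...,None]; P=np.concatenate([n*d,d],-1)
    if "extrinsics" in f: T=np.linalg.inv(f["extrinsics"])
    else:
        s=robot.sense(); T=np.eye(4); T[:3,:3]=R.from_rotvec(s["ee_rot"]).as_matrix(); T[:3,3]=s["tool_pos"]; T=T@f["T_tool_cam"]
    W=P@T[:3,:3].T+T[:3,3]; W[f["depth"]==0]=np.nan
    return W
E
python3 - <<'E'
from h import *
for n in("scene","top"):
    f=robot.grab_frame(n); cv2.imwrite(f"pics/{n}0.png",f["image"]); np.savez(n+"0.npz",W=pts(f),I=f["image"])
    print(n,np.linalg.inv(f["extrinsics"]).round(3).tolist())
print(robot.sense())
E
```

```text
pics
scene [[-0.742, 0.411, -0.53, 1.16], [0.67, 0.438, -0.599, 0.602], [-0.014, -0.8, -0.6, 0.898], [0.0, 0.0, 0.0, 1.0]]
top [[0.034, -0.977, 0.209, 0.233], [-0.999, -0.032, 0.01, -0.071], [-0.003, -0.21, -0.978, 1.697], [0.0, 0.0, 0.0, 1.0]]
{'time': 0.1, 'joint_positions': array([-1.48109231e+00,  2.45716503e-01,  1.55882129e+00,  7.08127323e-06,
        1.33868452e+00, -1.74129173e-01]), 'joint_velocities': array([-0.000326  , -0.0032053 , -0.00304365,  0.00020836, -0.00073096,
       -0.00140797]), 'joint_torque': array([ 5.05975931e-04, -4.16915953e+01, -3.15527308e+01,  6.87236432e-02,
        3.10152071e-02, -6.52547942e-05]), 'tool_pos': array([ 0.16944841, -0.62695498,  0.17641139]), 'ee_rot': array([-2.49337818e+00,  1.90921434e+00,  1.72346334e-03]), 'wrist_force': array([-0.74899227,  0.39632902,  0.06704634]), 'moment': array([-0.0429621 ,  0.0358066 ,  0.02566921]), 'gripper_width': 0.09408643105202838}
```

View pics/scene0.png

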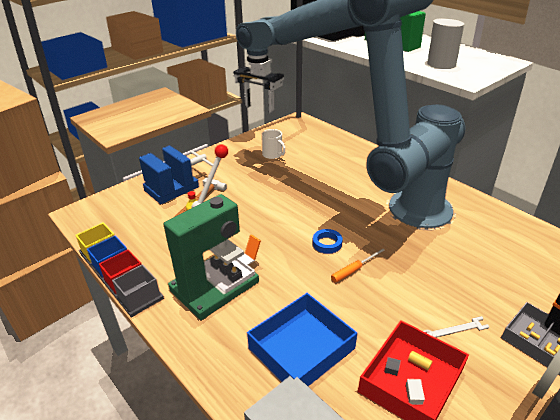

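View pics/top0.png

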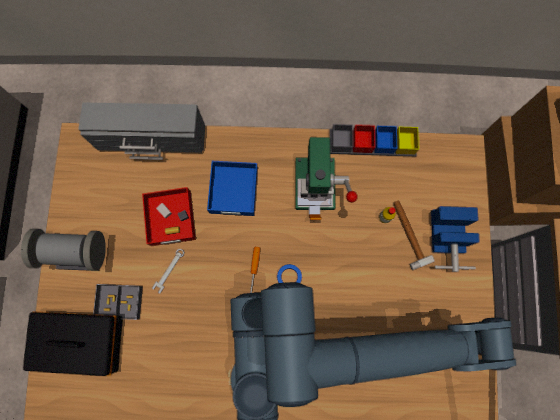

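The scene view shows the press with its ball at about (221,151) and its orange tab at (253,247). The blue bin is at (302,337) and the red bin at (413,370). In the top view the ball is at (352,197), the tab at (315,214) and the blue bin at (233,188). The oil bottle (388,214) and hammer lie to the right of the press. Next I'll measure these.

Run:
```python
from h import *
for n in("scene","top"):
    z=np.load(n+"0.npz"); W,I=z["W"],z["I"]; H=cv2.cvtColor(I,cv2.COLOR_BGR2HSV); h,s,v=[H[...,i] for i in range(3)]
    x,y,zz=W[...,0],W[...,1],W[...,2]
    sat=s>120
    roi=dict(scene=dict(ball=(205,140,235,165),tab=(240,232,265,265),blue=(240,285,365,385),press=(155,190,262,322)),
      top=dict(ball=(343,188,361,206),tab=(305,202,325,224),blue=(200,155,262,220),press=(290,130,340,212),oil=(378,204,400,226)))[n]
    for k,(a,b,c,d) in roi.items():
        m=np.zeros(h.shape,bool); m[b:d,a:c]=1; m&=np.isfinite(x)
        if k=="ball": m&=sat&((h<8)|(h>172))&(zz>.1)
        if k=="tab": m&=sat&(h>5)&(h<20)&(zz>.03)&(v>100)
        if k=="blue": m&=sat&(h>100)&(h<130)&(zz>0.0)&(zz<.1)
        if k=="press": m&=(s>80)&(h>60)&(h<95)
        if k=="oil": m&=(zz>.01)
        P=W[m]; print(n,k,len(P),"min",np.percentile(P,2,0).round(3),"max",np.percentile(P,98,0).round(3),"med",np.median(P,0).round(3))
        if k=="ball":
            from scipy.optimize import least_squares
            r=least_squares(lambda c:np.linalg.norm(P-c,axis=1)-.018,P.mean(0)+[0,0,-.01],loss="soft_l1",f_scale=.002); print("  ball",r.x.round(4),r.cost)
        if k=="blue":
            Q=P[P[:,2]>.054]; print("  rim rect",cv2.minAreaRect(Q[:,:2].astype(np.float32)*1000),np.median(Q[:,2]))
        if k=="press":
            Q=P[(P[:,2]>.02)&(P[:,2]<.036)]; print("  bed",len(Q),cv2.minAreaRect(Q[:,:2].astype(np.float32)*1000))
            Q=P[(P[:,2]>.245)]; print("  head",len(Q),cv2.minAreaRect(Q[:,:2].astype(np.float32)*1000),np.median(Q[:,2]))
        if k=="tab":
            c=P.mean(0); u,sv,vt=np.linalg.svd(P-c); print("  tabplane",c.round(4),vt.round(3).tolist(),sv.round(3))
```

```text
scene ball 140 min [ 0.581 -0.273  0.32 ] max [ 0.608 -0.252  0.348] med [ 0.597 -0.26   0.337]
  ball [ 0.5903 -0.2712  0.3305] 0.00014681319002591442
scene tab 245 min [ 0.57  -0.194  0.035] max [ 0.596 -0.155  0.09 ] med [ 0.583 -0.173  0.064]
  tabplane [ 0.5832 -0.173   0.0638] [[-0.403, -0.003, 0.915], [-0.062, 0.998, -0.023], [0.913, 0.066, 0.402]] [0.279 0.192 0.036]
scene blue 6026 min [0.593 0.049 0.001] max [0.782 0.218 0.06 ] med [0.678 0.124 0.007]
  rim rect ((686.779052734375, 133.27134704589844), (171.80665588378906, 194.3889617919922), 88.56166076660156) 0.058147858181882395
scene press 5170 min [ 0.646 -0.205  0.009] max [ 0.819 -0.1    0.256] med [ 0.773 -0.144  0.182]
  bed 865 ((721.758056640625, -172.83212280273438), (197.85989379882812, 147.59156799316406), 1.5867772102355957)
  head 1259 ((728.1084594726562, -174.5779266357422), (174.7985382080078, 71.4526138305664), 1.7799245119094849) 0.2538529048812068
top ball 97 min [ 0.573 -0.282  0.333] max [ 0.604 -0.254  0.353] med [ 0.587 -0.267  0.344]
  ball [ 0.5897 -0.2716  0.3315] 0.00018977818237281746
top tab 
[... 168 characters left out ...]
], [-0.885, -0.021, -0.465]] [0.164 0.089 0.02 ]
top blue 2100 min [0.591 0.048 0.   ] max [0.779 0.214 0.064] med [0.695 0.137 0.007]
  rim rect ((685.3387451171875, 131.1660614013672), (171.1283721923828, 191.62567138671875), 88.59143829345703) 0.059811602263518004
top press 1450 min [ 0.619 -0.245  0.023] max [ 0.806 -0.106  0.261] med [ 0.731 -0.167  0.253]
  bed 327 ((716.7651977539062, -177.10118103027344), (199.71810913085938, 143.557861328125), 1.4374415874481201)
  head 936 ((723.7880859375, -176.60862731933594), (171.9654998779297, 69.31527709960938), 1.7058814764022827) 0.25509166483568624
top oil 251 min [ 0.576 -0.495  0.013] max [ 0.645 -0.419  0.124] med [ 0.596 -0.438  0.073]
```

```bash
cat >> h.py <<'E'
YAW=.029; HUB=np.array([.6817,-.2690,.2]); PO=np.array([.679,-.1765,0]); BIN=np.array([.686,.132,0]); BY=-.025
def ball(th):
    p=np.radians(55)-th; return HUB+.16*np.array([-np.cos(p)*np.cos(YAW),-np.cos(p)*np.sin(YAW),np.sin(p)])
def ori(yaw,pitch,jaw):
    """pitch: tool z leans from straight down towards +x(yawed); jaw 'y','-y','x','-x'"""
    z=np.array([np.sin(pitch),0,-np.cos(pitch)]); x={'y':np.array([0,1.,0]),'x':np.array([np.cos(pitch),0,np.sin(pitch)])}[jaw[-1]]
    if jaw[0]=='-': x=-x
    return R.from_euler('z',yaw)*R.from_matrix(np.stack([x,np.cross(z,x),z],1))
def inc(grasp,o):
    s=robot.sense(); o0=R.from_rotvec(s["ee_rot"]); tcp=np.array(grasp)+.019*o.apply([0,0,1])
    r=(o0.inv()*o).as_rotvec(); d=o0.inv().apply(tcp-s["tool_pos"])*1000
    print(r.round(3).tolist(),d.round(1).tolist(),"deg",np.degrees(np.linalg.norm(r)).round(1))
def st():
    s=robot.sense(); o=R.from_rotvec(s["ee_rot"]); print("t",round(s["time"],2),"grasp",(s["tool_pos"]-.019*o.apply([0,0,1])).round(4),"q",s["joint_positions"].round(2),"F",s["wrist_force"].round(1),"w",s["gripper_width"].round(4)); print(o.as_matrix().round(3).tolist())
E
python3 - <<'E'
from h import *
st(); print(ball(0),ball(1.13))
for j in('y','-y'): inc(ball(0)+[0,0,.09],ori(YAW,0,j))
inc([.4,-.5,.42],ori(YAW,0,'y'))
E
```

```text
Traceback (most recent call last):
  File "h.py", line 27, in st
    s=robot.sense(); o=R.from_rotvec(s["ee_rot"]); print("t",round(s["time"],2),"grasp",(s["tool_pos"]-.019*o.apply([0,0,1])).round(4),"q",s["joint_positions"].round(2),"F",s["wrist_force"].round(1),"w",s["gripper_width"].round(4)); print(o.as_matrix().round(3).tolist())
                                                                                                                                                                                                           ^^^^^^^^^^^^^^^^^^^^^^^^
AttributeError: 'float' object has no attribute 'round'
```

```bash
sed -i 's/s\["gripper_width"\].round(4)/round(s["gripper_width"],4)/' h.py
python3 - <<'E'
from h import *
st(); print(ball(0),ball(1.13))
for j in('y','-y'): inc(ball(0)+[0,0,.09],ori(YAW,0,j))
inc([.4,-.5,.42],ori(YAW,0,'y'))
E
```

```text
t 0.1 grasp [ 0.1695 -0.627   0.1954] q [-1.48  0.25  1.56  0.    1.34 -0.17] F [-0.7  0.4  0.1] w 0.0941
[[0.261, -0.965, -0.0], [-0.965, -0.261, 0.002], [-0.002, -0.0, -1.0]]
[ 0.58996636 -0.27166102  0.33106433] [ 0.52407461 -0.27357242  0.17291996]
[-0.002, -0.0, -2.907] [-233.7, -498.7, -225.1] deg 166.5
[-0.0, 0.002, 0.235] [-233.7, -498.7, -225.1] deg 13.5
[-0.002, -0.0, -2.907] [-62.8, -255.7, -224.4] deg 166.5
```

Call:
{"name": "step_arm", "arguments": {"increments": [0, 0, 0.1, 0, -40, -120, 94, 0, 0, 0.1, 0, -40, -225, 94, 0, 0, 0.1, 0, -40, -225, 94, 0, 0, 0.1, 0, -40, -225, 94, 0, 0, 0.1, -20, -100, -225, 94, 0, 0, 0.235, -234, -499, -225, 94, 0, 0, 0.235, -234, -499, -225, 94, 0, 0, 0.235, -234, -499, -225, 94, 0, 0, 0.235, -234, -499, -225, 94, 0, 0, 0.235, -234, -499, -225, 94, 0, 0, 0.235, -234, -499, -225, 94, 0, 0, 0.235, -234, -499, -225, 94]}}

```text
time: 1.1
tool_pos: [0.4428, -0.4049, 0.3876]
ee_rot: [-2.252, 2.189, 0.003]
wrist_force: [0.7, 0.5, 0.3]
gripper_width: 0.0937
```

Run:
```python
from h import *
st(); inc(ball(0)+[0,0,.09],ori(YAW,0,'-y'))
```

```text
t 1.1 grasp [ 0.4428 -0.4049  0.4066] q [-0.93  0.04  1.41  0.    1.69  0.61] F [0.7 0.5 0.3] w 0.0937
[[0.029, -1.0, -0.001], [-1.0, -0.029, 0.002], [-0.002, 0.0, -1.0]]
[0.0, 0.002, -0.0] [-129.0, -150.9, -14.3] deg 0.1
```

Call:
{"name": "step_arm", "arguments": {"increments": [0, 0, 0, -129, -151, -14, 94, 0, 0, 0, -129, -151, -14, 94, 0, 0, 0, -129, -151, -14, 94, 0, 0, 0, -129, -151, -14, 94, 0, 0, 0, -129, -151, -14, 94, 0, 0, 0, -129, -151, -14, 94, 0, 0, 0, -129, -151, -14, 94, 0, 0, 0, -129, -151, -14, 94]}}

```text
time: 1.77
tool_pos: [0.5897, -0.2718, 0.4011]
ee_rot: [-2.253, 2.189, 0.005]
wrist_force: [0.2, -0.3, 1.0]
gripper_width: 0.0939
```

Run:
```python
from h import *
st(); inc(ball(0),ori(YAW,0,'-y'))
```

```text
t 1.77 grasp [ 0.5898 -0.2718  0.4201] q [-0.61  0.16  1.25  0.    1.73  0.94] F [ 0.2 -0.3  1. ] w 0.0939
[[0.029, -1.0, -0.002], [-1.0, -0.029, 0.003], [-0.003, 0.002, -1.0]]
[0.002, 0.003, -0.0] [0.1, -0.4, 89.1] deg 0.2
```

Call:
{"name": "step_arm", "arguments": {"increments": [0, 0, 0, 0, 0, 30, 94, 0, 0, 0, 0, 0, 60, 94, 0, 0, 0, 0, 0, 80, 94, 0, 0, 0, 0, 0, 89, 94, 0, 0, 0, 0, 0, 89, 94, 0, 0, 0, 0, 0, 89, 20, 0, 0, 0, 0, 0, 89, 20, 0, 0, 0, 0, 0, 89, 20, 0, 0, 0, 0, 0, 89, 20, 0, 0, 0, 0, 0, 89, 20, 0, 0, 0, 0, 0, 89, 20, 0, 0, 0, 0, 0, 89, 20], "force": 35}}

```text
time: 2.77
tool_pos: [0.5897, -0.2715, 0.3124]
ee_rot: [-2.253, 2.189, 0.004]
wrist_force: [0.5, -0.6, -1.0]
gripper_width: 0.051
```

Run:
```python
from h import *
st()
f=robot.grab_frame("scene"); cv2.imwrite("pics/s1.png",cv2.resize(f["image"][100:330,130:330],None,fx=2.5,fy=2.5))
s=robot.sense(); o=R.from_rotvec(s["ee_rot"]); g=s["tool_pos"]-.019*o.apply([0,0,1])
for t in np.arange(0,1.21,.1): print(round(t,2),(o.inv().apply(ball(t)-ball(0))*1000).round(1).tolist())
print(o.inv().apply(ball(0)-g)*1000)
```

```text
t 2.77 grasp [ 0.5897 -0.2716  0.3314] q [-0.61  0.17  1.4   0.    1.57  0.94] F [ 0.5 -0.6 -1. ] w 0.051
[[0.029, -1.0, -0.001], [-1.0, -0.029, 0.002], [-0.002, 0.001, -1.0]]
0.0 [0.0, 0.0, 0.0]
0.1 [0.0, 12.6, 9.8]
0.2 [0.1, 24.2, 20.9]
0.3 [0.1, 34.6, 33.0]
0.4 [0.1, 43.7, 46.2]
0.5 [0.2, 51.5, 60.1]
0.6 [0.2, 57.9, 74.8]
0.7 [0.2, 62.7, 90.0]
0.8 [0.3, 66.0, 105.7]
0.9 [0.3, 67.8, 121.6]
1.0 [0.4, 67.9, 137.6]
1.1 [0.4, 66.4, 153.5]
1.2 [0.4, 63.4, 169.2]
[ 0.10933122 -0.29948821  0.16114947]
```

View pics/s1.png

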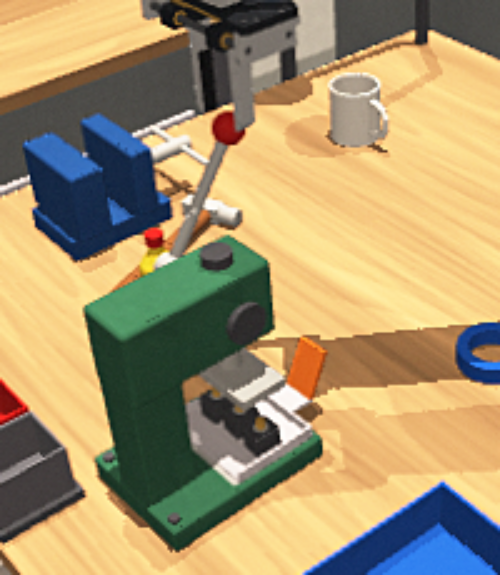

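The ball, at (228,128) in the crop, sits between the fingers, and they are still closing. All three pins are proud in the tray at about (240,410).

Call:
{"name": "step_arm", "arguments": {"increments": [0, 0, 0, 0, 0, 0, 20, 0, 0, 0, 0, 0, 0, 20, 0, 0, 0, 0, 0, 0, 20, 0, 0, 0, 0, 0, 0, 20, 0, 0, 0, 0, 0, 0, 20, 0, 0, 0, 0, 0, 0, 20, 0, 0, 0, 0, 0, 0, 20]}}

```text
time: 3.4
tool_pos: [0.5896, -0.27, 0.3118]
ee_rot: [-2.253, 2.187, 0.009]
wrist_force: [0.7, 4.6, -0.1]
gripper_width: 0.0275
```

The opening is 27.5 mm, less than the 36 mm ball, so I'll check what happened.

Run:
```python
from h import *
st()
f=robot.grab_frame("scene"); cv2.imwrite("pics/s2.png",np.hstack([cv2.resize(f["image"][90:200,165:275],None,fx=3.5,fy=3.5),cv2.resize(robot.grab_frame("wrist")["image"],(400,385))]))
W=pts(f);st()
```

```text
t 3.4 grasp [ 0.5897 -0.2701  0.3308] q [-0.61  0.17  1.4   0.    1.57  0.94] F [ 0.7  4.6 -0.1] w 0.0275
[[0.03, -1.0, -0.002], [-1.0, -0.03, 0.005], [-0.005, 0.002, -1.0]]
t 3.5 grasp [ 0.5897 -0.2702  0.3308] q [-0.61  0.17  1.4   0.    1.57  0.94] F [0.4 5.6 0.4] w 0.0275
[[0.03, -1.0, -0.002], [-1.0, -0.03, 0.005], [-0.006, 0.002, -1.0]]
```

View pics/s2.png

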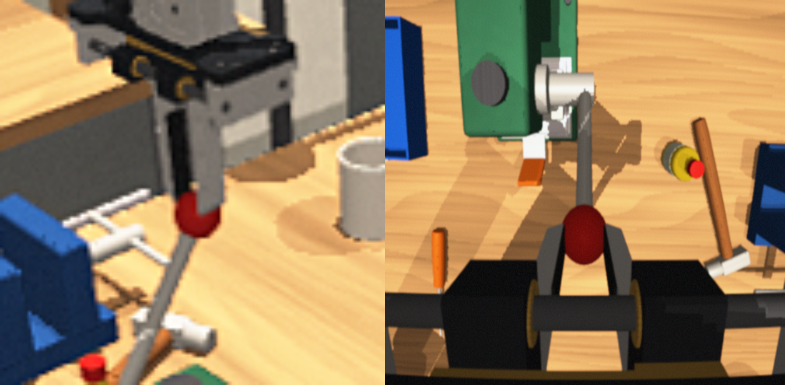

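The jaws hold the ball from both sides, with the ball seen at (585,235) in the wrist view. In the scene view it seems to stick out past the fingertips, so I'll measure where it sits.

Run:
```python
from h import *
from scipy.optimize import least_squares
for n in("scene","top","wrist"):
    f=robot.grab_frame(n); W=pts(f); H=cv2.cvtColor(f["image"],cv2.COLOR_BGR2HSV)
    m=(H[...,1]>120)&((H[...,0]<8)|(H[...,0]>172))&(np.linalg.norm(W-ball(0),axis=-1)<.05); P=W[m]
    r=least_squares(lambda c:np.linalg.norm(P-c,axis=1)-.018,P.mean(0)+[-.0,0,-.01],loss="soft_l1",f_scale=.002)
    print(n,len(P),r.x.round(4),r.cost, P.min(0).round(3),P.max(0).round(3))
    for nm,a in(("finger",(H[...,1]<60)&(abs(W[...,0]-.59)<.03)&(abs(W[...,1]+.27)<.05)&(W[...,2]>.25)&(W[...,2]<.40)),): 
        Q=W[a]; print(len(Q),Q.min(0).round(3),Q.max(0).round(3), np.percentile(Q[:,2],[0,5,20]).round(3))
st()
```

```text
scene 114 [ 0.59   -0.2709  0.3314] 0.00014597182643528737 [ 0.577 -0.281  0.318] [ 0.608 -0.251  0.35 ]
337 [ 0.58  -0.297  0.289] [ 0.619 -0.241  0.4  ] [0.289 0.304 0.351]<stdin>:6: RuntimeWarning: Mean of empty slice.
  ret = um.true_divide(
Traceback (most recent call last):
ValueError: Initial guess is outside of provided bounds
```

```bash
python3 - <<'E' 2>/dev/null
from h import *
s=robot.sense(); o=R.from_rotvec(s["ee_rot"])
for n in("scene","wrist"):
    f=robot.grab_frame(n); W=pts(f); H=cv2.cvtColor(f["image"],cv2.COLOR_BGR2HSV)
    L=(W-s["tool_pos"])@o.as_matrix()*1000
    print(n,"valid",np.isfinite(L[...,0]).mean())
    grey=(H[...,1]<60)
    for lo in range(-130,40,8):
        m=grey&(L[...,2]>lo)&(L[...,2]<=lo+8)&(abs(L[...,0])<90)&(abs(L[...,1])<45)
        if m.sum(): print(lo,m.sum(),L[m].min(0).round(0),L[m].max(0).round(0))
    red=(H[...,1]>120)&((H[...,0]<8)|(H[...,0]>172))&(np.linalg.norm(L,axis=-1)<60)
    if red.sum():print("red",red.sum(),L[red].min(0).round(0),L[red].max(0).round(0))
    if n=="wrist": print(f["T_tool_cam"].round(3).tolist()); r2=(H[...,1]>120)&((H[...,0]<8)|(H[...,0]>172)); r2[:,:200]=0; r2[:200]=0; print(r2.sum(), f["depth"][r2][:50:5])
E
```

```text
scene valid 0.9959481292517007
-130 61 [ -83.  -34. -130.] [  77.   32. -122.]
-122 11 [ -37.  -12. -121.] [  21.   -9. -115.]
-114 25 [ -31.  -12. -114.] [  23.   -0. -106.]
-106 35 [ -28.  -11. -105.] [ 25.   7. -98.]
-98 45 [-30. -11. -98.] [ 24.   8. -90.]
-90 46 [-29. -12. -90.] [ 23.  10. -82.]
-82 47 [-27. -12. -82.] [ 25.  10. -74.]
-74 41 [-28. -12. -74.] [ 20.   9. -66.]
-66 51 [-28. -12. -66.] [ 25.  11. -58.]
-58 45 [-27. -11. -58.] [ 28.   9. -50.]
-50 36 [-27. -13. -50.] [ 25.   8. -42.]
-42 33 [-26. -12. -42.] [ 25.   8. -35.]
-34 6 [-21. -10. -33.] [ 17.   5. -31.]
-10 11 [ -7. -19.  -7.] [ -1. -10.  -2.]
-2 14 [ -7. -26.  -2.] [-1. -7.  6.]
6 21 [ -7. -32.   6.] [  2. -14.  13.]
14 14 [ -8. -36.  15.] [ -2. -22.  21.]
22 16 [ -8. -43.  22.] [  1. -30.  30.]
30 11 [ -9. -44.  31.] [ -0. -35.  37.]
38 3 [ -2. -44.  41.] [ -1. -35.  44.]
red 112 [-19. -19. -39.] [ 8. 11. -7.]
wrist valid 0.995875850340136
-130 1536 [ -73.  -32. -130.] [  75.    7. -122.]
-122 321 [ -15.   -6. -122.] [  16.    9. -114.]
-114 119 [ -15.   -1. -114.] [  16.    9. -106.]
-106 380 [ -20.  -1
[... 257 characters left out ...]
58.] [ 26.   3. -50.]
-50 306 [-25. -10. -50.] [ 25.   1. -42.]
-42 227 [-24. -10. -42.] [ 25.   3. -34.]
-34 49 [-19. -10. -34.] [ 20.  -7. -29.]
-10 168 [ -5. -20.  -8.] [  7. -14.  -2.]
-2 263 [ -5. -26.  -2.] [  7. -15.   6.]
6 218 [ -5. -31.   6.] [  7. -21.  14.]
14 212 [ -5. -37.  14.] [  7. -28.  22.]
22 203 [ -5. -42.  22.] [  7. -33.  30.]
30 134 [ -5. -45.  30.] [  7. -38.  38.]
38 5 [ -5. -45.  38.] [  7. -44.  41.]
red 3099 [-15. -18. -58.] [ 17.  14. -16.]
[[1.0, -0.0, -0.0, 0.001], [0.0, 0.972, 0.235, -0.067], [0.0, -0.235, 0.972, -0.206], [0.0, 0.0, 0.0, 1.0]]
3130 [0.19652213 0.19612436 0.19388889 0.19310896 0.19382803 0.19495024
 0.19322024 0.19200484 0.19305544 0.19335572]
```

Three measurements agree: the opening matches a chord of the ball, and both cameras show it. The real fingertips end about 30 mm short of the reported TCP, so I'll use a grasp offset of 49 mm behind the TCP. I'll open, go 30 mm deeper and regrip.

Call:
{"name": "step_arm", "arguments": {"increments": [0, 0, 0, 0, 0, 0, 60, 0, 0, 0, 0, 0, 0, 60, 0, 0, 0, 0, 0, 0, 60, 0, 0, 0, 0, 0, 0, 60, 0, 0, 0, 0, 0, 0, 60, 0, 0, 0, 0, 0, 10, 60, 0, 0, 0, 1, 0, 20, 60, 0, 0, 0, 1, 0, 29, 60, 0, 0, 0, 1, 0, 29, 60, 0, 0, 0, 1, 0, 29, 20, 0, 0, 0, 1, 0, 29, 20, 0, 0, 0, 1, 0, 29, 20], "force": 40}}

```text
time: 4.7
tool_pos: [0.5898, -0.271, 0.2834]
ee_rot: [-2.252, 2.187, 0.007]
wrist_force: [-0.1, -0.2, 0.9]
gripper_width: 0.0437
```

Call:
{"name": "step_arm", "arguments": {"increments": [0, 0, 0, 0, 0, 0, 20, 0, 0, 0, 0, 0, 0, 20, 0, 0, 0, 0, 0, 0, 20, 0, 0, 0, 0, 0, 0, 20, 0, 0, 0, 0, 0, 0, 20]}}

```text
time: 5.12
tool_pos: [0.5899, -0.2697, 0.2837]
ee_rot: [-2.252, 2.185, 0.009]
wrist_force: [-0.5, 4.9, 1.2]
gripper_width: 0.0343
```

```bash
sed -i 's/\.019\*o/.049*o/g' h.py
python3 - <<'E'
from h import *
st(); o=R.from_rotvec(robot.sense()["ee_rot"])
for t in [.2,.4,.5,.6,.8,1,1.05,1.1,1.13,1.16]: print(t,(o.inv().apply(ball(t)-ball(0))*1000).round(1).tolist())
E
```

```text
t 5.12 grasp [ 0.59   -0.2701  0.3327] q [-0.61  0.18  1.44  0.    1.53  0.93] F [-0.5  4.9  1.2] w 0.0343
[[0.031, -1.0, -0.002], [-1.0, -0.031, 0.007], [-0.007, 0.001, -1.0]]
0.2 [0.1, 24.2, 20.9]
0.4 [0.3, 43.7, 46.1]
0.5 [0.3, 51.5, 60.1]
0.6 [0.4, 57.9, 74.8]
0.8 [0.6, 66.0, 105.7]
1 [0.9, 67.9, 137.6]
1.05 [0.9, 67.4, 145.5]
1.1 [1.0, 66.4, 153.5]
1.13 [1.0, 65.7, 158.2]
1.16 [1.0, 64.8, 162.9]
```

Call:
{"name": "step_arm", "arguments": {"increments": [0, 0, 0, 0, 7, 5, 20, 0, 0, 0, 0, 13, 10, 20, 0, 0, 0, 0, 19, 15, 20, 0, 0, 0, 0, 24, 21, 20, 0, 0, 0, 0, 30, 27, 20, 0, 0, 0, 0, 35, 33, 20, 0, 0, 0, 0, 39, 39, 20, 0, 0, 0, 0, 44, 46, 20, 0, 0, 0, 0, 48, 53, 20, 0, 0, 0, 0, 51, 60, 20, 0, 0, 0, 0, 55, 67, 20, 0, 0, 0, 0, 58, 75, 20]}}

```text
time: 6.12
tool_pos: [0.5307, -0.2713, 0.2088]
ee_rot: [-2.253, 2.186, 0.01]
wrist_force: [-2.4, 2.8, 5.7]
gripper_width: 0.0349
```

```bash
cat > lv.py <<'E'
from h import *
from scipy.optimize import least_squares
st(); f=robot.grab_frame("scene"); W=pts(f); H=cv2.cvtColor(f["image"],cv2.COLOR_BGR2HSV)
m=(H[...,1]>120)&((H[...,0]<8)|(H[...,0]>172))&(abs(W[...,1]+.27)<.03)&(abs(W[...,0]-.56)<.06)&(W[...,2]>.14); P=W[m]
if len(P)>15:
    c=least_squares(lambda c:np.linalg.norm(P-c,axis=1)-.018,P.mean(0)+[-.006,-.01,-.01],loss="soft_l1",f_scale=.002).x
    print("ball",len(P),c.round(4),"lever",np.radians(55)-np.arctan2(c[2]-.2,HUB[0]-c[0]))
s=robot.sense(); o=R.from_rotvec(s["ee_rot"]); g=s["tool_pos"]-.049*o.apply([0,0,1])
print("lever by tool",np.radians(55)-np.arctan2(g[2]-.2,HUB[0]-g[0]))
for t in [0,.05,.1,.2,.3,.4,.5,.6,.7,.8,.9,1,1.13,1.17]: print(t,(o.inv().apply(ball(t)+[0,0.0015,.0016]-g)*1000).round(1).tolist())
E
python3 lv.py
```

```text
t 6.12 grasp [ 0.5308 -0.2716  0.2578] q [-0.66  0.1   1.67  0.    1.38  0.88] F [-2.4  2.8  5.7] w 0.0349
[[0.03, -1.0, -0.003], [-1.0, -0.03, 0.007], [-0.007, 0.003, -1.0]]
ball 87 [ 0.5327 -0.2716  0.2577] lever 0.5906923842288938
lever by tool 0.6082499680924014
0 [-0.2, -59.6, -77.3]
0.05 [-0.1, -53.2, -72.5]
0.1 [-0.1, -47.0, -67.4]
0.2 [-0.0, -35.5, -56.3]
0.3 [0.0, -25.1, -44.2]
0.4 [0.1, -16.0, -31.0]
0.5 [0.2, -8.3, -17.0]
0.6 [0.3, -2.0, -2.3]
0.7 [0.4, 2.8, 12.9]
0.8 [0.5, 6.1, 28.6]
0.9 [0.7, 7.8, 44.5]
1 [0.8, 7.9, 60.5]
1.13 [0.9, 5.6, 81.2]
1.17 [1.0, 4.3, 87.4]
```

The lever follows the tool. I'll carry on to the stop.

Call:
{"name": "step_arm", "arguments": {"increments": [0, 0, 0, 0, 3, 6, 20, 0, 0, 0, 0, 4, 14, 20, 0, 0, 0, 0, 6, 22, 20, 0, 0, 0, 0, 7, 30, 20, 0, 0, 0, 0, 8, 38, 20, 0, 0, 0, 0, 9, 46, 20, 0, 0, 0, 0, 9, 54, 20, 0, 0, 0, 0, 9, 62, 20, 0, 0, 0, 0, 8, 70, 20, 0, 0, 0, 0, 7, 76, 20, 0, 0, 0, 0, 6, 82, 20, 0, 0, 0, 0, 5, 84, 20]}}

```text
time: 7.17
tool_pos: [0.5228, -0.2714, 0.1227]
ee_rot: [2.253, -2.187, -0.016]
wrist_force: [-7.6, 1.5, 9.3]
gripper_width: 0.0348
```

```bash
python3 lv.py
```

```text
t 7.17 grasp [ 0.5232 -0.2717  0.1717] q [-0.67  0.17  1.75 -0.    1.23  0.87] F [-7.6  1.5  9.3] w 0.0348
[[0.03, -1.0, -0.009], [-1.0, -0.03, 0.006], [-0.006, 0.008, -1.0]]
ball 65 [ 0.5245 -0.2727  0.1739] lever 1.1246390310680632
lever by tool 1.1376301758485174
0 [-0.6, -65.4, -161.7]
0.05 [-0.6, -59.0, -156.9]
0.1 [-0.6, -52.8, -151.7]
0.2 [-0.5, -41.3, -140.6]
0.3 [-0.5, -31.0, -128.4]
0.4 [-0.4, -21.9, -115.2]
0.5 [-0.3, -14.3, -101.2]
0.6 [-0.2, -8.0, -86.5]
0.7 [-0.1, -3.3, -71.2]
0.8 [-0.0, -0.1, -55.5]
0.9 [0.1, 1.6, -39.6]
1 [0.2, 1.6, -23.6]
1.13 [0.3, -0.8, -3.0]
1.17 [0.4, -2.0, 3.3]
```

Call:
{"name": "step_arm", "arguments": {"increments": [0, 0, 0, 0, -1, 3, 20, 0, 0, 0, 0, -1, 5, 20, 0, 0, 0, 0, -1, 5, 20, 0, 0, 0, 0, -1, 5, 20]}}

```text
time: 7.55
tool_pos: [0.5232, -0.2715, 0.1208]
ee_rot: [2.253, -2.185, -0.019]
wrist_force: [-9.8, 7.3, 20.4]
gripper_width: 0.0342
```

```bash
python3 lv.py
python3 - <<'E'
from h import *
f=robot.grab_frame("scene"); cv2.imwrite("pics/s3.png",cv2.resize(f["image"][180:320,160:280],None,fx=4,fy=4,interpolation=cv2.INTER_CUBIC))
E
```

```text
t 7.55 grasp [ 0.5237 -0.2718  0.1698] q [-0.67  0.17  1.75 -0.    1.23  0.87] F [-9.8  7.3 20.4] w 0.0342
[[0.03, -0.999, -0.011], [-1.0, -0.03, 0.006], [-0.007, 0.01, -1.0]]
ball 66 [ 0.5246 -0.2724  0.1724] lever 1.1337944847454993
lever by tool 1.148785159735066
0 [-0.7, -64.6, -163.5]
0.05 [-0.7, -58.2, -158.7]
0.1 [-0.7, -52.1, -153.6]
0.2 [-0.6, -40.6, -142.4]
0.3 [-0.5, -30.3, -130.2]
0.4 [-0.5, -21.3, -117.0]
0.5 [-0.4, -13.6, -103.0]
0.6 [-0.3, -7.4, -88.2]
0.7 [-0.2, -2.7, -73.0]
0.8 [-0.1, 0.5, -57.3]
0.9 [0.0, 2.1, -41.4]
1 [0.1, 2.1, -25.4]
1.13 [0.3, -0.3, -4.7]
1.17 [0.3, -1.6, 1.5]
```

View pics/s3.png

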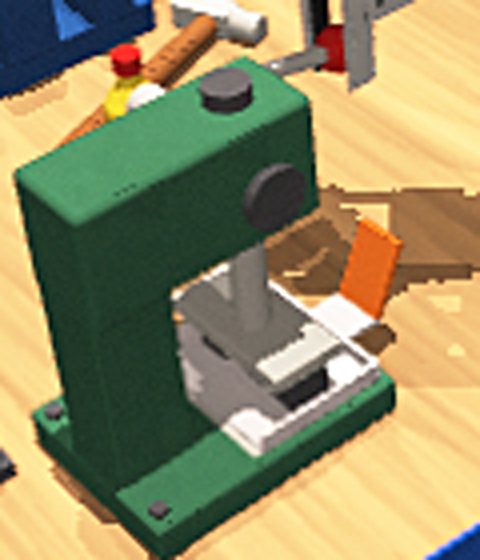

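The ram plate is fully down on the blocks at about (260,345), the force jumped to 20 N at the stop, and the lever reads 1.13. Now I'll ease it up at about 0.6 rad/s.

Call:
{"name": "step_arm", "arguments": {"increments": [0, 0, 0, 0, 0, -5, 20, 0, 0, 0, 0, 1, -11, 20, 0, 0, 0, 0, 2, -18, 20, 0, 0, 0, 0, 2, -25, 20, 0, 0, 0, 0, 2, -33, 20, 0, 0, 0, 0, 2, -41, 20, 0, 0, 0, 0, 2, -49, 20, 0, 0, 0, 0, 0, -57, 20, 0, 0, 0, 0, -1, -65, 20, 0, 0, 0, 0, -3, -73, 20, 0, 0, 0, 0, -5, -80, 20, 0, 0, 0, 0, -7, -88, 20]}}

```text
time: 8.65
tool_pos: [0.5322, -0.2712, 0.209]
ee_rot: [2.255, -2.187, -0.017]
wrist_force: [7.5, 5.0, -1.0]
gripper_width: 0.0346
```

```bash
python3 lv.py
```

```text
t 8.65 grasp [ 0.5326 -0.2715  0.258 ] q [-0.66  0.11  1.66  0.    1.39  0.88] F [ 7.5  5.  -1. ] w 0.0346
[[0.031, -0.999, -0.008], [-1.0, -0.031, 0.007], [-0.008, 0.008, -1.0]]
ball 86 [ 0.5339 -0.2715  0.2622] lever 0.5614750866139793
lever by tool 0.5761261387997407
0 [-0.2, -56.2, -73.1]
0.05 [-0.2, -49.8, -68.3]
0.1 [-0.1, -43.7, -63.2]
0.2 [-0.1, -32.2, -52.1]
0.3 [-0.0, -21.8, -39.9]
0.4 [0.1, -12.7, -26.7]
0.5 [0.1, -5.0, -12.7]
0.6 [0.2, 1.3, 2.0]
0.7 [0.3, 6.0, 17.3]
0.8 [0.4, 9.3, 32.9]
0.9 [0.6, 10.9, 48.8]
1 [0.7, 11.0, 64.8]
1.13 [0.8, 8.7, 85.5]
1.17 [0.9, 7.4, 91.7]
```

Call:
{"name": "step_arm", "arguments": {"increments": [0, 0, 0, 0, -3, -6, 20, 0, 0, 0, 0, -6, -13, 20, 0, 0, 0, 0, -9, -20, 20, 0, 0, 0, 0, -13, -27, 20, 0, 0, 0, 0, -17, -33, 20, 0, 0, 0, 0, -22, -40, 20, 0, 0, 0, 0, -27, -46, 20, 0, 0, 0, 0, -32, -52, 20, 0, 0, 0, 0, -38, -58, 20, 0, 0, 0, 0, -44, -63, 20, 0, 0, 0, 0, -50, -68, 20, 0, 0, 0, 0, -53, -70, 20]}}

```text
time: 9.7
tool_pos: [0.584, -0.2697, 0.2784]
ee_rot: [2.252, -2.183, -0.028]
wrist_force: [-11.9, 2.3, -8.7]
gripper_width: 0.0344
```

```bash
python3 lv.py|head -7
```

```text
t 9.7 grasp [ 0.5848 -0.2702  0.3274] q [-0.61  0.18  1.45 -0.    1.53  0.93] F [-11.9   2.3  -8.7] w 0.0344
[[0.031, -0.999, -0.016], [-0.999, -0.031, 0.009], [-0.009, 0.016, -1.0]]
ball 109 [ 0.5901 -0.2706  0.3308] lever -0.0001029550795101919
lever by tool 0.039994148622549464
0 [0.1, -5.2, -5.4]
0.05 [0.1, 1.2, -0.5]
0.1 [0.2, 7.3, 4.7]
```

The lever is at rest and reads 0.00. I'll open the fingers and raise.

Call:
{"name": "step_arm", "arguments": {"increments": [0, 0, 0, 0, -2, -2, 20, 0, 0, 0, 0, -2, -2, 20, 0, 0, 0, 0, -2, -2, 94, 0, 0, 0, 0, -2, -2, 94, 0, 0, 0, 0, -2, -2, 94, 0, 0, 0, 0, -2, -2, 94, 0, 0, 0, 0, -2, -2, 94, 0, 0, 0, 0, -2, -2, 94, 0, 0, 0, 0, -2, -20, 94, 0, 0, 0, 0, -2, -60, 94, 0, 0, 0, 0, -2, -100, 94, 0, 0, 0, 0, -2, -100, 94]}}

```text
time: 10.75
tool_pos: [0.5898, -0.2721, 0.3888]
ee_rot: [2.254, -2.185, -0.005]
wrist_force: [1.0, 0.6, 2.3]
gripper_width: 0.0937
```

```bash
cat > tab.py <<'E'
from h import *
# tray pose from tab (top view + scene), and grip rows
for n in("scene","top"):
    f=robot.grab_frame(n); W=pts(f); H=cv2.cvtColor(f["image"],cv2.COLOR_BGR2HSV)
    m=(H[...,1]>120)&(H[...,0]>5)&(H[...,0]<20)&(H[...,2]>100)&(W[...,2]>.038)&(W[...,2]<.12)&(np.abs(W[...,0]-.58)<.05)&(np.abs(W[...,1]+.176)<.05); P=W[m]
    if len(P)<20: continue
    c=P.mean(0); vt=np.linalg.svd(P-c)[2]; n_=vt[2]*np.sign(vt[2][0]); print(n,len(P),c.round(4),"normal",n_.round(3),"yaw",np.arctan2(n_[1],n_[0]).round(3),"lean",np.arctan2(n_[2],np.hypot(*n_[:2])).round(3),"min",np.percentile(P,2,0).round(3),"max",np.percentile(P,98,0).round(3))
E
python3 lv.py|sed -n 1,3p; python3 tab.py
python3 - <<'E'
from h import *
g=PO+[-.102*np.cos(YAW),-.102*np.sin(YAW),.07]; print("tab nominal",g)
for j in('x','-x'): inc(g+np.array([-.407,0,.913])*.14,ori(YAW,.42,j))
E
```

```text
t 10.75 grasp [ 0.59   -0.2721  0.4378] q [-0.61  0.16  1.28 -0.    1.71  0.93] F [1.  0.6 2.3] w 0.0937
[[0.031, -1.0, -0.004], [-1.0, -0.031, 0.0], [-0.0, 0.004, -1.0]]
ball 138 [ 0.5905 -0.2709  0.3313] lever -0.0037458883187747594
scene 234 [ 0.5827 -0.1731  0.0648] normal [0.908 0.06  0.415] yaw 0.066 lean 0.428 min [ 0.569 -0.193  0.039] max [ 0.595 -0.155  0.089]
tab nominal [ 0.57704289 -0.17945759  0.07      ]
[0.334, 0.349, -1.544] [-91.2, 41.2, 227.1] deg 92.7
[0.349, -0.334, 1.543] [-91.2, 41.2, 227.1] deg 92.7
```

```bash
cat >> h.py <<'E'
TAB=np.array([.577,-.176,.07]); TY=.04; AX=np.array([-.408,-.016,.913])
E
python3 - <<'E'
from h import *
inc([.49,-.176,.37],ori(TY,.42,'x'))
E
```

```text
[0.337, 0.348, -1.555] [-97.3, 73.8, 55.4] deg 93.3
```

Call:
{"name": "step_arm", "arguments": {"increments": [0, 0, -0.1, -40, 30, 0, 94, 0.03, 0.03, -0.2, -60, 50, 0, 94, 0.08, 0.08, -0.35, -80, 74, 20, 94, 0.337, 0.348, -1.555, -97, 74, 55, 94, 0.337, 0.348, -1.555, -97, 74, 55, 94, 0.337, 0.348, -1.555, -97, 74, 55, 94, 0.337, 0.348, -1.555, -97, 74, 55, 94, 0.337, 0.348, -1.555, -97, 74, 55, 94, 0.337, 0.348, -1.555, -97, 74, 55, 94, 0.337, 0.348, -1.555, -97, 74, 55, 94, 0.337, 0.348, -1.555, -97, 74, 55, 94, 0.337, 0.348, -1.555, -97, 74, 55, 94]}}

```text
time: 11.9
tool_pos: [0.509, -0.1748, 0.3233]
ee_rot: [-3.07, 0.198, -0.591]
wrist_force: [0.1, -0.3, 0.5]
gripper_width: 0.0939
```

Run:
```python
from h import *
st();inc([.49,-.176,.37],ori(TY,.42,'x')); inc(TAB+.12*AX,ori(TY,.42,'x'))
```

```text
t 11.9 grasp [ 0.4909 -0.174   0.3688] q [-0.67 -0.38  1.93  0.23  1.29 -0.57] F [ 0.1 -0.3  0.5] w 0.0939
[[0.921, -0.122, 0.37], [-0.126, -0.992, -0.015], [0.369, -0.033, -0.929]]
[0.033, 0.039, -0.163] [1.7, 0.2, -1.5] deg 9.8
[0.033, 0.039, -0.163] [-33.4, 3.7, 189.5] deg 9.8
```

Call:
{"name": "step_arm", "arguments": {"increments": [0.03, 0.04, -0.163, -10, 2, 20, 94, 0.033, 0.039, -0.163, -33, 4, 80, 94, 0.033, 0.039, -0.163, -33, 4, 120, 94, 0.033, 0.039, -0.163, -33, 4, 160, 94, 0.033, 0.039, -0.163, -33, 4, 190, 94, 0.033, 0.039, -0.163, -33, 4, 190, 94, 0.033, 0.039, -0.163, -33, 4, 190, 94]}}

```text
time: 12.48
tool_pos: [0.5459, -0.1752, 0.1294]
ee_rot: [-3.061, -0.061, -0.64]
wrist_force: [0.4, 0.2, -0.3]
gripper_width: 0.0938
```

Run:
```python
from h import *
st();inc(TAB,ori(TY,.42,'x'))
s=robot.sense(); f=robot.grab_frame("wrist"); W=pts(f); o=R.from_rotvec(s["ee_rot"]); L=(W-s["tool_pos"])@o.as_matrix()*1000
cv2.imwrite("pics/w1.png",f["image"]); H=cv2.cvtColor(f["image"],cv2.COLOR_BGR2HSV)
m=(H[...,1]>120)&(H[...,0]>5)&(H[...,0]<20)&(H[...,2]>90)&(abs(L[...,1])<60)&(abs(L[...,0])<60)
print("tab in tool",m.sum(),np.percentile(L[m],[2,50,98],axis=0).round(1).tolist()); print("world",np.percentile(W[m],[2,50,98],axis=0).round(3).tolist())
```

```text
t 12.48 grasp [ 0.5263 -0.1763  0.1743] q [-0.65 -0.13  2.09  0.34  0.89 -0.87] F [ 0.4  0.2 -0.3] w 0.0938
[[0.915, 0.041, 0.4], [0.035, -0.999, 0.022], [0.401, -0.006, -0.916]]
[-0.006, 0.008, -0.001] [5.0, 2.7, 115.8] deg 0.5
tab in tool 11692 [[-58.5, -57.6, -153.8], [-22.0, -13.3, 123.0], [26.8, 57.1, 144.9]]
world [[0.468, -0.23, 0.002], [0.567, -0.161, 0.003], [0.619, -0.116, 0.276]]
```

View pics/w1.png

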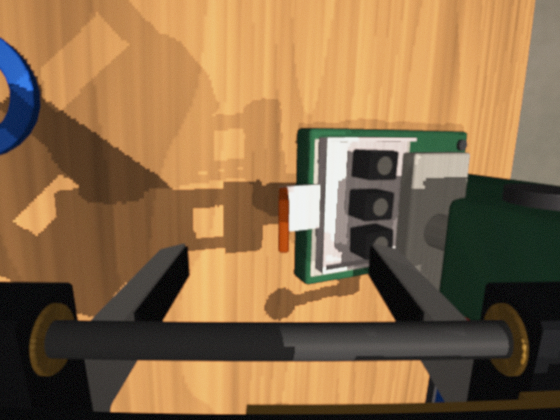

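In the wrist view the tab is edge-on at (284,220), centred between the fingers, and the pins in all three blocks at (375,165–240) are flush. I'll narrow the opening, descend and grip.

Call:
{"name": "step_arm", "arguments": {"increments": [0, 0.008, 0, 5, 3, 10, 50, 0, 0.008, 0, 5, 3, 20, 50, 0, 0.008, 0, 5, 3, 30, 50, 0, 0.008, 0, 5, 3, 40, 50, 0, 0.008, 0, 5, 3, 50, 50, 0, 0.008, 0, 5, 3, 60, 50, 0, 0.008, 0, 5, 3, 72, 50, 0, 0.008, 0, 5, 3, 84, 50, 0, 0.008, 0, 5, 3, 96, 50, 0, 0.008, 0, 5, 3, 108, 50, 0, 0.008, 0, 5, 3, 116, 50, 0, 0.008, 0, 5, 3, 116, 50], "force": 45}}

```text
time: 13.53
tool_pos: [0.5985, -0.1765, 0.0268]
ee_rot: [-3.059, -0.062, -0.656]
wrist_force: [0.5, -0.5, 0.4]
gripper_width: 0.0497
```

Run:
```python
from h import *
st();inc(TAB,ori(TY,.42,'x'))
```

```text
t 13.53 grasp [ 0.5784 -0.1775  0.0715] q [-0.59  0.16  2.02  0.41  0.66 -0.93] F [ 0.5 -0.5  0.4] w 0.0497
[[0.911, 0.041, 0.41], [0.036, -0.999, 0.02], [0.41, -0.004, -0.912]]
[-0.004, -0.003, -0.001] [-2.0, -1.3, 0.8] deg 0.3
```

Call:
{"name": "step_arm", "arguments": {"increments": [0, 0, 0, -2, -1, 0, 2, 0, 0, 0, -2, -1, 0, 2, 0, 0, 0, -2, -1, 0, 2, 0, 0, 0, -2, -1, 0, 2, 0, 0, 0, -2, -1, 0, 2, 0, 0, 0, -2, -1, 0, 2, 0, 0, 0, -2, -1, 0, 2, 0, 0, 0, -2, -1, 0, 2, 0, 0, 0, -2, -1, 0, 2, 0, 0, 0, -2, -1, 0, 2]}}

```text
time: 14.37
tool_pos: [0.5965, -0.1755, 0.026]
ee_rot: [-3.059, -0.062, -0.655]
wrist_force: [-2.3, -0.2, 1.2]
gripper_width: 0.0078
```

Run:
```python
from h import *
st(); s=robot.sense(); np.save("g0.npy",np.r_[s["tool_pos"],s["ee_rot"]])
o=R.from_rotvec(s["ee_rot"])
for d in([0,0,.018],[-.05,0,.02],[-.115,0,.025]): print(d,(o.inv().apply(d)*1000).round(1).tolist())
```

```text
t 14.37 grasp [ 0.5765 -0.1765  0.0707] q [-0.59  0.15  2.03  0.42  0.66 -0.93] F [-2.3 -0.2  1.2] w 0.0078
[[0.911, 0.041, 0.409], [0.036, -0.999, 0.021], [0.41, -0.004, -0.912]]
[0, 0, 0.018] [7.4, -0.1, -16.4]
[-0.05, 0, 0.02] [-37.4, -2.1, -38.7]
[-0.115, 0, 0.025] [-94.6, -4.8, -69.9]
```

Gripped at 7.8 mm. I'll lift 18 mm and ease it back.

Call:
{"name": "step_arm", "arguments": {"increments": [0, 0, 0, 2, 0, -4, 2, 0, 0, 0, 4, 0, -9, 2, 0, 0, 0, 6, 0, -13, 2, 0, 0, 0, 7, 0, -16, 2, 0, 0, 0, 5, 0, -18, 2, 0, 0, 0, 0, 0, -21, 2, 0, 0, 0, -6, 0, -24, 2, 0, 0, 0, -13, 0, -27, 2, 0, 0, 0, -20, -1, -30, 2, 0, 0, 0, -27, -1, -34, 2, 0, 0, 0, -33, -2, -37, 2, 0, 0, 0, -37, -2, -39, 2]}}

```text
time: 15.37
tool_pos: [0.5456, -0.1755, 0.0462]
ee_rot: [-3.059, -0.061, -0.655]
wrist_force: [-1.3, 1.8, -3.6]
gripper_width: 0.0075
```

Run:
```python
from h import *
st(); f=robot.grab_frame("scene"); W=pts(f); cv2.imwrite("pics/s4.png",cv2.resize(f["image"][170:330,150:310],None,fx=3.5,fy=3.5))
s=robot.sense();o=R.from_rotvec(s["ee_rot"])
for d in([-.065,0,.01],[-.075,0,.08]): print(d,(o.inv().apply(d)*1000).round(1).tolist())
```

```text
t 15.37 grasp [ 0.5256 -0.1765  0.0909] q [-0.66  0.01  2.14  0.42  0.71 -0.98] F [-1.3  1.8 -3.6] w 0.0075
[[0.912, 0.041, 0.409], [0.035, -0.999, 0.021], [0.409, -0.004, -0.912]]
[-0.065, 0, 0.01] [-55.2, -2.7, -35.7]
[-0.075, 0, 0.08] [-35.7, -3.4, -103.6]
```

View pics/s4.png

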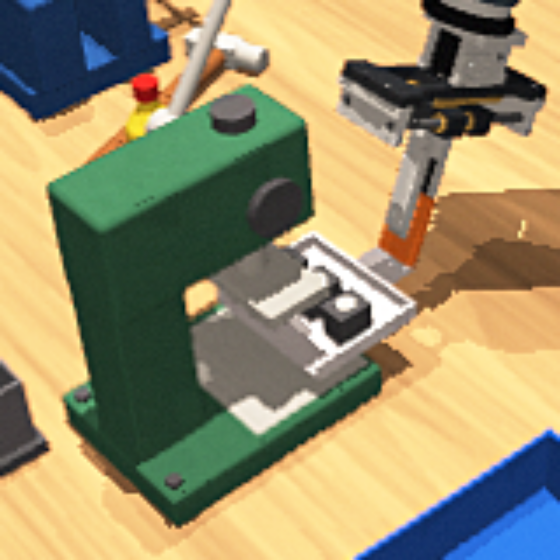

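The tray is lifted and level with all three blocks on it, and the tab at (408,235) is held. I'll go a further 52 mm back, then up.

Call:
{"name": "step_arm", "arguments": {"increments": [0, 0, 0, -4, 0, -2, 2, 0, 0, 0, -9, 0, -5, 2, 0, 0, 0, -16, -1, -9, 2, 0, 0, 0, -23, -1, -14, 2, 0, 0, 0, -30, -2, -18, 2, 0, 0, 0, -37, -2, -22, 2, 0, 0, 0, -42, -2, -27, 2, 0, 0, 0, -42, -2, -37, 2, 0, 0, 0, -38, -2, -47, 2, 0, 0, 0, -33, -2, -58, 2, 0, 0, 0, -28, -2, -69, 2, 0, 0, 0, -25, -2, -76, 2]}}

```text
time: 16.42
tool_pos: [0.4921, -0.1767, 0.1076]
ee_rot: [-3.06, -0.061, -0.658]
wrist_force: [0.7, 0.8, -3.5]
gripper_width: 0.0078
```

```bash
cat >> h.py <<'E'
# tray local: tab grip -> lip vector is (.152,0,-.037) in tray axes
def tip(lip,yaw,tilt):
    """grasp point and tool orientation for a lip position, tray nose-down by tilt"""
    o=R.from_euler('z',yaw)*R.from_euler('y',tilt); return np.array(lip)-o.apply([.152,0,-.037]), ori(yaw,.42-tilt,'x')
E
python3 - <<'E'
from h import *
st()
for a in(([.61,.125,.15],-.025,0),([.66,.13,.095],-.025,.35)):
    g,o=tip(*a); print(g.round(3)); inc(g,o)
E
```

```text
t 16.42 grasp [ 0.472  -0.1776  0.1522] q [-0.74 -0.24  2.23  0.39  0.88 -0.99] F [ 0.7  0.8 -3.5] w 0.0078
[[0.911, 0.041, 0.411], [0.036, -0.999, 0.019], [0.411, -0.002, -0.912]]
[0.458 0.129 0.187]
[-0.029, -0.004, 0.059] [12.4, -305.4, -31.7] deg 3.8
[0.53  0.133 0.182]
[-0.018, -0.354, 0.063] [59.2, -308.0, -0.4] deg 20.6
```

Call:
{"name": "step_arm", "arguments": {"increments": [0, 0, 0, 1, -3, -3, 2, 0, 0, 0, 1, -9, -6, 2, 0, 0, 0, 2, -18, -10, 2, 0, 0, 0, 3, -30, -14, 2, -0.005, 0, 0.01, 4, -44, -18, 2, -0.01, 0, 0.02, 5, -60, -22, 2, -0.015, 0, 0.03, 6, -76, -26, 2, -0.02, 0, 0.04, 7, -92, -30, 2, -0.025, 0, 0.05, 8, -108, -32, 2, -0.029, 0, 0.059, 9, -124, -32, 2, -0.029, 0, 0.059, 10, -140, -32, 2, -0.029, 0, 0.059, 10, -155, -32, 2]}}

```text
time: 17.42
tool_pos: [0.4808, -0.02, 0.1404]
ee_rot: [3.068, -0.038, 0.657]
wrist_force: [-0.1, 0.2, -2.2]
gripper_width: 0.0079
```

Run:
```python
from h import *
st()
for a in(([.61,.125,.15],-.025,0),([.66,.13,.10],-.025,0.)):
    g,o=tip(*a); print(g.round(3)); inc(g,o)
```

```text
t 17.42 grasp [ 0.4607 -0.0196  0.1851] q [-0.37 -0.47  2.33  0.18  0.89 -0.43] F [-0.1  0.2 -2.2] w 0.0079
[[0.912, -0.024, 0.41], [-0.023, -1.0, -0.009], [0.41, -0.002, -0.912]]
[0.458 0.129 0.187]
[-0.002, -0.002, -0.0] [-5.1, -148.2, -4.1] deg 0.2
[0.508 0.134 0.137]
[-0.002, -0.002, -0.0] [19.9, -154.3, 62.0] deg 0.2
```

Call:
{"name": "step_arm", "arguments": {"increments": [0, 0, 0, 0, -12, 0, 2, 0, 0, 0, 0, -26, 0, 2, 0, 0, 0, 0, -42, 0, 2, 0, 0, 0, 0, -58, 0, 2, 0, 0, 0, 2, -74, 5, 2, 0, 0, 0, 4, -90, 10, 2, 0, 0, 0, 6, -106, 15, 2, 0, 0, 0, 8, -120, 20, 2, 0, 0, 0, 11, -132, 26, 2, 0, 0, 0, 14, -142, 32, 2, 0, 0, 0, 17, -150, 38, 2, 0, 0, 0, 18, -154, 42, 2]}}

```text
time: 18.42
tool_pos: [0.517, 0.1348, 0.1084]
ee_rot: [3.07, -0.036, 0.654]
wrist_force: [-0.5, 0.3, -3.4]
gripper_width: 0.0079
```

Run:
```python
from h import *
st()
for t in(.1,.2,.3,.4,.5,.6,.7):
    g,o=tip([.65,.131,.10],-.025,t); print(t,g.round(3)); inc(g,o)
```

```text
t 18.42 grasp [0.497  0.1352 0.1532] q [ 0.06 -0.22  2.22 -0.05  0.73  0.11] F [-0.5  0.3 -3.4] w 0.0079
[[0.913, -0.023, 0.407], [-0.022, -1.0, -0.007], [0.407, -0.003, -0.913]]
0.1 [0.502 0.135 0.152]
[-0.003, -0.1, 0.001] [-0.3, 0.5, 3.1] deg 5.7
0.2 [0.508 0.135 0.166]
[-0.003, -0.2, 0.001] [6.1, 0.5, -8.4] deg 11.4
0.3 [0.516 0.134 0.18 ]
[-0.003, -0.3, 0.001] [13.7, 0.5, -19.3] deg 17.2
0.4 [0.524 0.134 0.193]
[-0.003, -0.4, 0.001] [22.4, 0.4, -29.3] deg 22.9
0.5 [0.534 0.134 0.205]
[-0.003, -0.5, 0.001] [31.9, 0.4, -38.4] deg 28.6
0.6 [0.545 0.134 0.216]
[-0.003, -0.6, 0.002] [42.4, 0.4, -46.5] deg 34.4
0.7 [0.558 0.133 0.226]
[-0.003, -0.7, 0.002] [53.6, 0.4, -53.5] deg 40.1
```

Call:
{"name": "step_arm", "arguments": {"increments": [0, -0.05, 0, -1, 0, 4, 2, 0, -0.1, 0, 0, 0, 3, 2, 0, -0.15, 0, 3, 0, -3, 2, 0, -0.2, 0, 6, 0, -8, 2, 0, -0.25, 0, 10, 0, -14, 2, 0, -0.3, 0, 14, 0, -19, 2, 0, -0.34, 0, 17, 0, -23, 2, 0, -0.38, 0, 21, 0, -27, 2, 0, -0.42, 0, 24, 0, -31, 2, 0, -0.46, 0, 28, 0, -35, 2, 0, -0.5, 0, 32, 0, -38, 2, 0, -0.5, 0, 32, 0, -38, 2]}}

```text
time: 19.42
tool_pos: [0.5322, 0.1345, 0.1567]
ee_rot: [-3.135, 0.037, 0.124]
wrist_force: [0.7, -0.6, -2.8]
gripper_width: 0.0079
```

Run:
```python
from h import *
st(); f=robot.grab_frame("scene"); cv2.imwrite("pics/s5.png",cv2.resize(f["image"][200:390,200:370],None,fx=3,fy=3))
for t in(.6,.7,.8):
    g,o=tip([.65,.131,.10],-.025,t); print(t,g.round(3)); inc(g,o)
```

```text
t 19.42 grasp [0.5361 0.1343 0.2056] q [0.04 0.09 1.78 0.01 1.36 0.06] F [ 0.7 -0.6 -2.8] w 0.0079
[[0.997, -0.024, -0.079], [-0.024, -1.0, 0.005], [-0.079, -0.003, -0.997]]
0.6 [0.545 0.134 0.216]
[-0.003, -0.101, 0.002] [4.5, 0.6, -12.5] deg 5.8
0.7 [0.558 0.133 0.226]
[-0.003, -0.201, 0.002] [10.9, 0.5, -24.0] deg 11.5
0.8 [0.571 0.133 0.235]
[-0.003, -0.301, 0.002] [18.5, 0.5, -34.8] deg 17.2
```

View pics/s5.png

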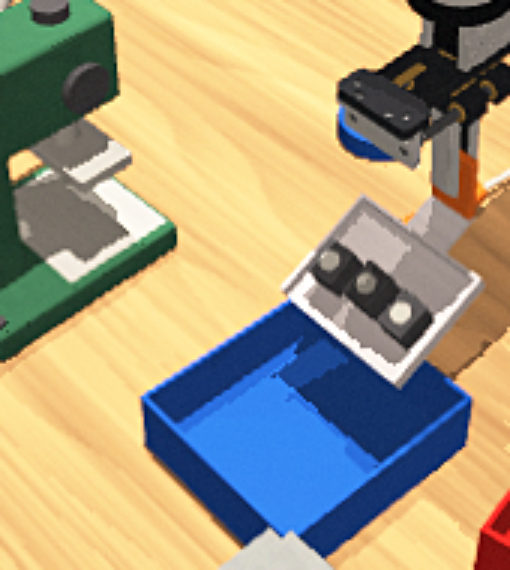

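All three blocks are still on the tray at about (370,285), and the lip is over the bin. I'll tilt further.

Call:
{"name": "step_arm", "arguments": {"increments": [0, -0.03, 0, 1, 0, -4, 2, 0, -0.06, 0, 3, 0, -7, 2, 0, -0.1, 0, 4, 0, -12, 2, 0, -0.13, 0, 6, 0, -16, 2, 0, -0.16, 0, 8, 0, -19, 2, 0, -0.2, 0, 11, 0, -24, 2, 0, -0.2, 0, 11, 0, -24, 2, 0, -0.25, 0, 15, 0, -29, 2, 0, -0.3, 0, 18, 0, -35, 2, 0, -0.3, 0, 18, 0, -35, 2, 0, -0.3, 0, 18, 0, -35, 2, 0, -0.3, 0, 18, 0, -35, 2]}}

```text
time: 20.47
tool_pos: [0.5513, 0.1342, 0.1892]
ee_rot: [-3.078, 0.035, 0.589]
wrist_force: [0.1, 0.0, -1.8]
gripper_width: 0.0079
```

Run:
```python
from h import *
st(); 
a=robot.grab_frame("scene")["image"][200:390,200:370]; W=robot.grab_frame("top")["image"][140:235,190:275]
cv2.imwrite("pics/s6.png",np.hstack([cv2.resize(a,(380,425)),cv2.resize(W,(380,425))]))
```

```text
t 20.47 grasp [0.5694 0.1336 0.2348] q [0.03 0.32 1.49 0.02 1.71 0.05] F [ 0.1  0.  -1.8] w 0.0079
[[0.929, -0.023, -0.369], [-0.021, -1.0, 0.011], [-0.369, -0.003, -0.929]]
```

View pics/s6.png

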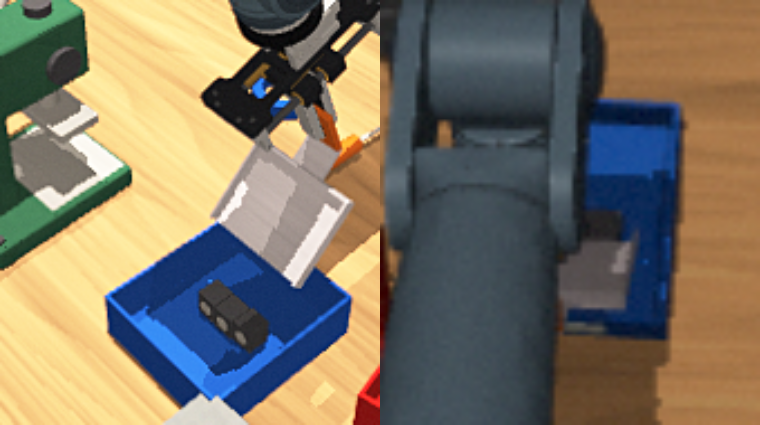

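All three blocks lie in the blue bin at (232,318) and the tray is empty. I'll level it and go back.

Run:
```python
from h import *
g,o=tip([.62,.128,.15],-.025,0); inc(g,o)
```

```text
[-0.003, 0.799, 0.002] [-41.2, 4.5, 67.2] deg 45.8
```

Call:
{"name": "step_arm", "arguments": {"increments": [0, 0.1, 0, -5, 0, 8, 2, 0, 0.2, 0, -10, 1, 17, 2, 0, 0.3, 0, -15, 2, 25, 2, 0, 0.4, 0, -20, 2, 34, 2, 0, 0.5, 0, -26, 3, 42, 2, 0, 0.6, 0, -31, 3, 50, 2, 0, 0.7, 0, -36, 4, 59, 2, 0, 0.8, 0, -41, 4, 67, 2, 0, 0.8, 0, -41, 4, 67, 2, 0, 0.8, 0, -41, 4, 67, 2]}}

```text
time: 21.4
tool_pos: [0.4853, 0.132, 0.1403]
ee_rot: [3.071, -0.036, 0.651]
wrist_force: [0.7, 0.3, -1.1]
gripper_width: 0.0077
```

Run:
```python
from h import *
st(); inc([.462,-.02,.185],ori(0,.42,'x')); inc([.470,-.1775,.17],ori(TY,.42,'x'))
```

```text
t 21.4 grasp [0.4654 0.1323 0.185 ] q [ 0.06 -0.37  2.26 -0.04  0.83  0.1 ] F [ 0.7  0.3 -1.1] w 0.0077
[[0.914, -0.023, 0.406], [-0.022, -1.0, -0.007], [0.406, -0.003, -0.914]]
[0.007, 0.002, -0.022] [0.3, 152.0, -0.4] deg 1.3
[0.023, 0.002, -0.058] [4.9, 308.6, 17.6] deg 3.6
```

Call:
{"name": "step_arm", "arguments": {"increments": [0, 0, 0, 0, 25, 0, 2, 0, 0, 0, 0, 55, 0, 2, 0, 0, 0, 0, 85, 0, 2, 0.005, 0, -0.01, 0, 115, 0, 2, 0.01, 0, -0.02, 0, 150, 0, 2, 0.012, 0, -0.03, 1, 180, 2, 2, 0.015, 0, -0.04, 2, 210, 5, 2, 0.02, 0, -0.05, 3, 240, 10, 2, 0.023, 0.002, -0.058, 4, 270, 14, 2, 0.023, 0.002, -0.058, 5, 295, 17, 2, 0.023, 0.002, -0.058, 5, 309, 18, 2, 0.023, 0.002, -0.058, 5, 309, 18, 2]}}

```text
time: 22.4
tool_pos: [0.4919, -0.182, 0.1272]
ee_rot: [-3.066, -0.056, -0.656]
wrist_force: [-0.3, -1.2, -1.5]
gripper_width: 0.0079
```

Run:
```python
from h import *
st(); g0=np.load("g0.npy"); o=R.from_rotvec(g0[3:]); G=g0[:3]-.049*o.apply([0,0,1]); print(G)
for d in([-.102,0,.022],[-.05,0,.02],[0,0,.018]): inc(G+d,o)
```

```text
t 22.4 grasp [ 0.4719 -0.1826  0.1719] q [-0.75 -0.27  2.21  0.37  0.92 -0.97] F [-0.3 -1.2 -1.5] w 0.0079
[[0.912, 0.036, 0.409], [0.034, -0.999, 0.013], [0.409, 0.002, -0.913]]
[ 0.57645378 -0.17652687  0.07065812]
[0.008, 0.001, -0.002] [-29.8, -6.5, 73.4] deg 0.5
[0.008, 0.001, -0.002] [16.8, -4.6, 96.5] deg 0.5
[0.008, 0.001, -0.002] [61.6, -2.9, 118.8] deg 0.5
```

Call:
{"name": "step_arm", "arguments": {"increments": [0.008, 0, 0, -8, -6, 18, 2, 0.008, 0, 0, -16, -6, 38, 2, 0.008, 0, 0, -24, -6, 58, 2, 0.008, 0, 0, -30, -6, 73, 2, 0.008, 0, 0, -30, -6, 73, 2, 0.008, 0, 0, -15, -6, 81, 2, 0.008, 0, 0, 1, -5, 89, 2, 0.008, 0, 0, 17, -5, 96, 2, 0.008, 0, 0, 32, -4, 104, 2, 0.008, 0, 0, 46, -3, 111, 2, 0.008, 0, 0, 62, -3, 119, 2, 0.008, 0, 0, 62, -3, 119, 2]}}

```text
time: 23.4
tool_pos: [0.6012, -0.1761, 0.047]
ee_rot: [-3.059, -0.062, -0.661]
wrist_force: [0.6, 0.7, -1.2]
gripper_width: 0.0077
```

Run:
```python
from h import *
st(); g0=np.load("g0.npy"); o=R.from_rotvec(g0[3:]); G=g0[:3]-.049*o.apply([0,0,1]); inc(G+[0,0,.004],o);inc(G,o)
f=robot.grab_frame("scene");cv2.imwrite("pics/s7.png",cv2.resize(f["image"][150:340,150:340],None,fx=3,fy=3))
```

```text
t 23.4 grasp [ 0.581  -0.1771  0.0916] q [-0.59  0.12  2.02  0.4   0.69 -0.9 ] F [ 0.6  0.7 -1.2] w 0.0077
[[0.91, 0.041, 0.412], [0.036, -0.999, 0.019], [0.413, -0.003, -0.911]]
[0.001, -0.003, 0.0] [-11.3, -0.7, 13.6] deg 0.2
[0.001, -0.003, 0.0] [-12.9, -0.7, 17.2] deg 0.2
```

View pics/s7.png

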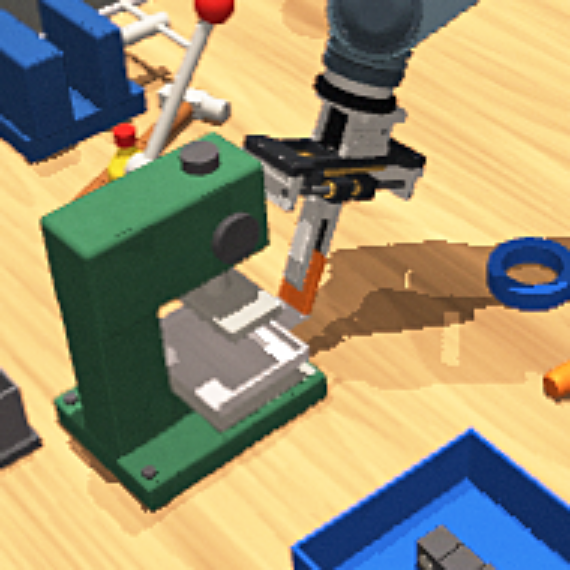

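The tray is level below the ram, over the bed at (235,375), and the gripper body is just clear of the head. I'll lower to the original place.

Call:
{"name": "step_arm", "arguments": {"increments": [0, 0, 0, -6, 0, 3, 2, 0, 0, 0, -8, 0, 7, 2, 0, 0, 0, -10, 0, 10, 2, 0, 0, 0, -11, -1, 13, 2, 0, 0, 0, -12, -1, 15, 2, 0, -0.003, 0, -13, -1, 17, 2, 0, -0.003, 0, -13, -1, 17, 2, 0, -0.003, 0, -13, -1, 17, 2]}}

```text
time: 24.12
tool_pos: [0.595, -0.1751, 0.026]
ee_rot: [-3.06, -0.061, -0.655]
wrist_force: [-0.7, 0.1, 2.3]
gripper_width: 0.0081
```

Run:
```python
from h import *
st(); g0=np.load("g0.npy"); o=R.from_rotvec(g0[3:]); G=g0[:3]-.049*o.apply([0,0,1]); inc(G,o)
```

```text
t 24.12 grasp [ 0.575  -0.176   0.0707] q [-0.59  0.15  2.03  0.41  0.65 -0.93] F [-0.7  0.1  2.3] w 0.0081
[[0.912, 0.041, 0.409], [0.036, -0.999, 0.02], [0.41, -0.003, -0.912]]
[0.001, 0.0, 0.0] [1.3, 0.5, 0.6] deg 0.0
```

Call:
{"name": "step_arm", "arguments": {"increments": [0, 0, 0, 0, 0, 0, 45, 0, 0, 0, 0, 0, 0, 45, 0, 0, 0, 0, 0, 0, 45, 0, 0, 0, 0, 0, 0, 45, 0, 0, 0, 0, 0, 0, 45, 0, 0, 0, 0, 0, 0, 45, 0, 0, 0, 0, 0, -10, 45, 0, 0, 0, 0, 0, -30, 45, 0, 0, 0, 0, 0, -60, 45, 0, 0, 0, 0, 0, -95, 45, 0, 0, 0, 0, 0, -130, 45, 0, 0, 0, 0, 0, -160, 45]}}

```text
time: 25.12
tool_pos: [0.529, -0.1783, 0.1739]
ee_rot: [-3.06, -0.062, -0.657]
wrist_force: [1.0, -0.5, 0.6]
gripper_width: 0.0452
```

```bash
python3 tab.py; python3 lv.py|sed -n 1,3p
python3 - <<'E'
from h import *
f=robot.grab_frame("scene"); W=pts(f); H=cv2.cvtColor(f["image"],cv2.COLOR_BGR2HSV); D=W-PO; c,s=np.cos(YAW),np.sin(YAW)
px=D[...,0]*c+D[...,1]*s; py=-D[...,0]*s+D[...,1]*c
m=(H[...,1]<60)&(abs(px)<.07)&(abs(py)<.08)&(W[...,2]>.026)&(W[...,2]<.055)
print("tray px",np.percentile(px[m],[1,99]),"py",np.percentile(py[m],[1,99]))
fl=m&(abs(px)<.04)&(abs(py)<.05); A=np.c_[px[fl],py[fl],np.ones(fl.sum())]; k=np.linalg.lstsq(A,W[...,2][fl],rcond=None)[0]; print("floor plane",k.round(3),fl.sum())
b=(H[...,2]<110)&(H[...,1]<90)&(abs(W[...,0]-.686)<.09)&(abs(W[...,1]-.132)<.08)&(W[...,2]>.015); print("blocks",b.sum(),np.percentile(W[b],[1,99],axis=0).round(3).tolist())
a=f["image"][100:390,150:540]; cv2.imwrite("pics/s8.png",cv2.resize(a,(780,580)))
E
```

```text
scene 233 [ 0.582  -0.1725  0.0647] normal [0.908 0.086 0.41 ] yaw 0.094 lean 0.422 min [ 0.568 -0.193  0.039] max [ 0.595 -0.154  0.089]
t 25.22 grasp [ 0.5109 -0.1811  0.2227] q [-0.69 -0.24  2.09  0.34  0.98 -0.87] F [ 0.2 -0.2  0.6] w 0.0453
[[0.908, 0.04, 0.417], [0.038, -0.999, 0.013], [0.417, 0.004, -0.909]]
ball 139 [ 0.5904 -0.2708  0.3317] lever -0.004279244575698615
tray px [-0.06626345  0.05437928] py [-0.0566314   0.06842721]
floor plane [-0.003 -0.002  0.032] 664
blocks 160 [[0.669, 0.095, 0.015], [0.695, 0.172, 0.036]]
```

View pics/s8.png

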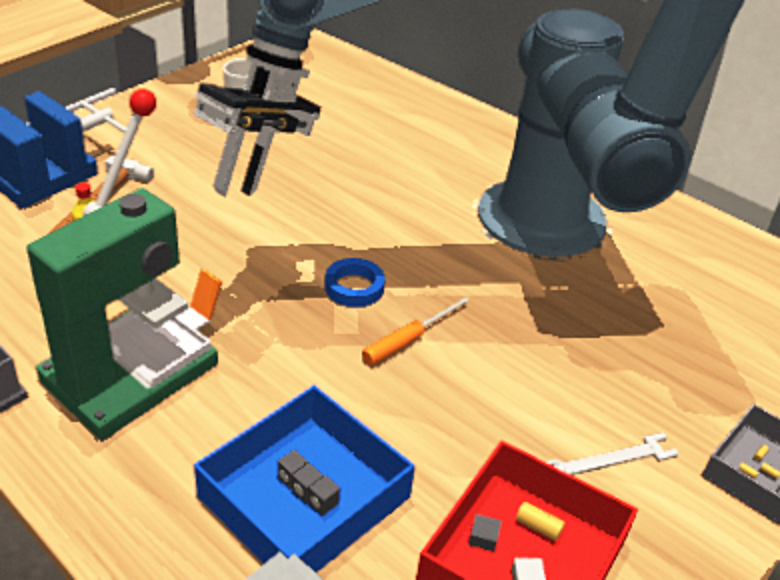

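The tray is level on the bed at about (160,345), the blocks are in the blue bin at (308,480), the lever is at rest and the gripper is clear of everything. I'll hand in.

```bash
python3 -c "
from h import *
print(robot.close_job())"
```

```text
the job is handed in; nothing more can be done
None
```

I carried out the whole task and handed the job in at about 25 s of the 72 s allowed. The hand-in returned no verdict.

**Lever:** I pulled it to its stop. It read about 1.13 rad and the force jumped to 20 N. I then eased it up at about 0.6 rad/s with the ball still gripped. At the last check it read 0.00 rad.

**Pins:** All three looked flush in the wrist picture. I did not measure their depth.

**Tray and blocks:** I took the tray by its tab, tipped it to about 0.8 rad over the blue bin, and all three blocks slid in. I saw none go into the red bin.

**Tray set back:** The tray stands level on the bed (floor slope about 0.003). The grip point came back to within about 2 mm of where I picked the tray up, and its outline is roughly 8 mm from the bed's centre. I let go and moved the gripper clear.

**Bystanders:** The tape, screwdriver and wrench looked untouched in the last picture. I did not measure any of the bystanders, and the hammer and oil bottle are only partly visible behind the press.

**Checks that disagreed:**
- **Fingertips:** The real fingertips end about 30 mm short of the reported TCP. My first grip closed high on the ball because of this, so I regripped and used the corrected offset for the rest of the job.
- **Tab direction:** The depth fit of the tab's direction was noisy, at 0.07 to 0.09 rad against about 0.03 to 0.04 expected.
- **Ball slip:** The ball slipped about 5 mm in the grip at the end of the easing. The lever was already on its rest, so it did not snap back.

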